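# Complete the post cassette and take it out of its dock

## Task

One hole of the post cassette in the dock is empty: of the three loose posts, stand the one as long as the two already in the cassette fully down in that hole. Then pinch the cassette's two side catches together, lift it straight out of the dock and finish still holding it by the catches, level and still, its underside at least 10 cm above the worktop with the post in its hole. Leave the other two posts standing where they are.

Things in the scene. Friction and masses are not known exactly. Their poses are not given: they have to be found in the camera images.
- dock: Dock, origin at the centre of its underside, its floor 5 mm above the worktop; axes as the cassette's. Fixed dark base 122 (x) x 104 (y) mm; guides round the cassette rise to 19 mm above the worktop (about 1 mm play); at +y and -y an aluminium keeper 40 mm long in x, 28 to 42 mm from the centre, top 19 mm above the worktop, whose lip overhangs the tongue of a catch.
- cassette: Aluminium block 92 (x) x 30 (y) x 30 mm, origin mid-underside, z up; loose, some 0.35 kg, 0.4 with the third post; stands on the dock's floor, yaw within 0.35 rad. At x = 0 and +26 mm two posts (12.6 mm thick, 50 long) are fixed in it, tops 28 mm above the block; at x = -26 mm is the empty hole. Full, it balances at x = 0. Black spring catches at +y and -y lock it down unless both are pressed.
- cassette_base (a point): Centre of the cassette's underside; z of this point is its height above the worktop.
- empty_hole (a point): Centre of the mouth of the empty hole, in the block's top face: round, 16 mm diameter with a 2 mm chamfer, 22 mm deep. A 50 mm post fully down in it stands 28 mm out of the block, level with the two others, with a little slack.
- catch_left_pad (a point): Middle of the outer face of the upright pad of the catch on the cassette's +y side, 41 mm above its underside. The pad is a black plate 24 mm wide (x), 5 to 57 mm above the underside. The pads' outer faces are 55 mm apart when free, 41 mm when both are fully pressed. The outward tongue at the pad's foot sits under the dock's lip.
- catch_right_pad (a point): The same on the cassette's -y side.
- catch_left (a joint): Travel of the +y catch towards the cassette: 0 free (latched), 0.007 m fully pressed; its tongue is clear of the lip beyond about 0.004 m. A spring pushes it back out: 2.5 N at the start, 6.5 N fully pressed, so pinch with some 20 N.
- catch_right (a joint): The same for the -y catch.
- post_short_centre (a point): Centre (half-way up) of the 30 mm long loose steel post, 12.6 mm diameter, standing upright on the worktop.
- post_middle_centre (a point): Centre (half-way up) of the 50 mm long loose steel post, 12.6 mm diameter, about 50 g, standing upright on the worktop: the one that matches those in the cassette.
- post_long_centre (a point): Centre (half-way up) of the 75 mm long loose steel post, 12.6 mm diameter, standing upright on the worktop.
- post_middle: The same 50 mm post; origin at the centre of its underside.

How it is judged (in metres and radians):
On the way:
1. the 50 mm post stands fully down in the empty hole, let go, with the cassette still in the dock (x of post_middle_centre in the frame of cassette between -0.0305 and -0.0215 m and y of post_middle_centre in the frame of cassette between -0.0045 and 0.0045 m and z of post_middle_centre in the frame of cassette between 0.028 and 0.037 m and distance of cassette_base from where it was at the start of the episode below 0.006 m and contact force between the fingers and post_middle below 0.1 N), for 0.2 s.
At the end, for the whole second after the job is handed in: Cassette held still in the fingers, both catches pressed over 3.5 mm, underside over 90 mm up, tilt under 0.25 rad, clear of the dock; the 50 mm post in its hole (4.5 mm sideways, at most 4 mm short of down); the other two posts upright within 30 mm of their places (height (world z) of cassette_base above 0.09 m and value of joint each of catch_left, catch_right above 0.0035 m and contact force between the fingers and cassette above 2 N and contact force between cassette and dock below 0.1 N and angle between cassette's own z axis and vertical below 0.25 rad and linear speed of cassette below 0.03 m/s and x of post_middle_centre in the frame of cassette between -0.0305 and -0.0215 m and y of post_middle_centre in the frame of cassette between -0.0045 and 0.0045 m and z of post_middle_centre in the frame of cassette between 0.028 and 0.037 m and distance of each of post_short_centre, post_long_centre from where it was at the start of the episode below 0.03 m and angle between each of post_short_centre, post_long_centre's own z axis and vertical below 0.2 rad); the arm keeps its last pose, push and grip.
It fails at once if the short or the long post is moved more than 30 mm or knocked over (not (distance of each of post_short_centre, post_long_centre from where it was at the start of the episode below 0.03 m and angle between each of post_short_centre, post_long_centre's own z axis and vertical below 0.2 rad)).
It also fails if it takes over 53 s, if anything falls off the work surface, if the arm or the gripper's body presses on something with over 40 N, if the wrist force passes 120 N, or if a joint passes its speed limit or range.

## Robot

A 7-joint arm with a two-finger parallel gripper is mounted at the origin on a cart in front of the work surface, level with it; the furniture and walls round the work are solid. World frame = base frame: x ahead of the robot, y to its left, z up, the work surface at z = 0. Lengths are in mm, angles in rad, forces in N, time in s.
With the tool pointing down it reaches from about 400 to 850 mm from the base axis. Payload 4.5 kg.
Tool frame: the origin (TCP) lies between the finger pads; the fingertips stand 22 mm ahead of it and the grasp point (between the pads) lies 3 mm ahead of it; y points along the fingers, x is the direction in which the jaws open and shut, and the axes are right-handed (so a half turn about y gives the same grasp; the last joint's range is limited). The gripper opens to 88 mm and grips with 3 to 60 N. Pads are 18 mm wide; open, the fingers measure 123 mm over their backs; the gripper's body (75 mm by 187 mm) begins 45 mm behind the grasp point.
Start: joints at [1.296, 0.689, -0.195, 1.565, 0.157, 0.902, -0.215], TCP at [189.976, -595.45, 260.743] pointing down, gripper open.
Joint ranges: [-3.01, 3.01], [-0.46, 2.08], [-1.47, 1.51], [0.13, 2.56], [-1, 4.14], [0.04, 2.09], [-2.66, 2.66]. Speed limits (rad/s): [2.57, 2.57, 3.14, 3.14, 3.14, 3.14, 3.14].

## Interface

Orientations are given as a rotation vector (axis times angle).
In Python, from workcell import arm gives the robot as it stands.
- The arm moves only by the tool carry_out, never from a script. Its argument "moves" is text: rows parted by semicolons, each of 5 numbers parted by spaces: the shift along the world's x, y, z in cm, then the turn about the world's z in degrees, then the opening, from -1 (shut) to 1 (fully open). A call has 1 to 10 rows; each row shifts and turns the commanded pose from where the row before left it; what a row does not reach is not made up. A row lasts 1/8 s, in which the tool goes at most 62.5 mm and 10.7 degrees, less where a joint would pass 70% of its speed; a pose out of reach is approached as far as the arm can. A call is refused whole if a number of a shift passes 6.25 or a number of a turn 10.7, either way. A call with a gripper value outside its range is refused whole. The fingers move at their own pace and stop on an object; "squeeze" is the grip in N (left out, the last holds). Time passes only in rows, so rows that do not move let the fingers close. It gives the time, the measured TCP pose, the force and the opening at its end, in the units of the state.
- arm.sense(): the state, without advancing time (a new reading comes with each control period).
- arm.snapshot(name): name is "scene" or "side" or "wrist"; returns (picture, depth): 420x560x3 uint8, red, green, blue; 420x560 float32, mm along the optical axis (not along the pixel's ray), 0 where there is no reading.
- arm.get_calibration(name): a dict with "fov_y" (degrees; the focal length in pixels is half the picture's height over the tangent of half this angle, whatever the lens; pixels are square), "cx", "cy" (the principal point, pixels), "position" and "attitude" of the camera in the world. Camera axes: x right, y up, looking along -z (the intrinsics and any distortion apply to the point x, -y, -z); pixel columns grow to the right and rows downward; lengths in mm; the calibration is good to about 2 mm. A picture is of the moment at which its call begins: read the wrist's pose just before it. get_calibration takes no time and is no camera call; for the wrist camera it gives the pose at the moment of the call.
- arm.hand_in(): hands the job in, once; it reports no verdict.
The state is a dict: "clock": time; "joints": joint angles; "dq": joint speeds; "effort": joint torques, N m; "tcp_pos": TCP position; "orientation": TCP orientation; "wrist_force": force on the tool from outside, world axes, zero at the start; "torque": the same for the moment, N m; "finger_gap": finger opening in mm.
Only numpy, scipy, OpenCV 4.12 (cv2) and the standard library are available. Lean on these libraries where they do the work, as an engineer would, in place of code of your own. Each camera call takes 0.05 s, during which the arm holds its last target. There are 200 camera calls.

## Working session

There is one attempt and no reset: what is moved stays moved. The work goes in short steps, Python scripts to look and compute and a tool call to move; the robot and the scene stay as the last step left them, time stands still between calls to the robot, and variables do not carry over. Pictures are saved under pics/ and viewed, about 8 in all and at most 12, crops included, and the job is handed in when it is done.

Besides the shell and the picture viewer there is one more tool, called after "Emit:" by a JSON object that holds its "name" and its "arguments". carry_out: Moves the arm, as the interface text tells. Its arguments: {"type":"object","properties":{"moves":{"type":"string"},"squeeze":{"type":"number"}},"required":["moves"]}

```bash
mkdir -p pics; cat > h.py <<'E'
import numpy as np, cv2
from scipy.spatial.transform import Rotation as R
from workcell import arm
def snap(n,tag):
    c=arm.get_calibration(n); p,d=arm.snapshot(n)
    cv2.imwrite(f'pics/{tag}.png',p[:,:,::-1]); np.savez(f'{tag}.npz',p=p,d=d,c=np.array(c,dtype=object)); return p,d,c
def load(tag):
    z=np.load(f'{tag}.npz',allow_pickle=True); return z['p'],z['d'],z['c'].item()
def att(c):
    a=np.array(c['attitude'],float)
    return a if a.shape==(3,3) else R.from_rotvec(a).as_matrix()
def cloud(d,c):
    f=d.shape[0]/2/np.tan(np.radians(c['fov_y'])/2)
    v,u=np.mgrid[:d.shape[0],:d.shape[1]]
    P=np.stack([(u-c['cx'])/f*d,-(v-c['cy'])/f*d,-d],-1)
    return P@att(c).T+np.array(c['position'])
E
python3 - <<'E'
from h import *
for n in ['scene','side','wrist']:
    p,d,c=snap(n,n+'0'); print(n,c)
print(arm.sense())
a=cv2.imread('pics/scene0.png');b=cv2.imread('pics/side0.png')
E
```

```text
scene {'fov_y': 48.76005503631146, 'cx': 282.2496029474486, 'cy': 205.15347654782423, 'position': array([ 52.39338696, 558.66011551, 402.23340602]), 'attitude': array([ 0.52195057, -1.33255395, -2.12160553])}
side {'fov_y': 43.97250993591401, 'cx': 288.88287929724623, 'cy': 217.35102655007955, 'position': array([ 386.81798509, -622.09766972,  626.61936409]), 'attitude': array([ 0.86887974, -0.11490986, -0.28928184])}
wrist {'fov_y': 62.82652037520073, 'cx': 277.8833757703513, 'cy': 213.93112688913754, 'position': array([ 252.23130634, -574.83392829,  384.80949759]), 'attitude': array([-0.2241519 ,  0.16500878, -1.25484485])}
{'clock': 0.15, 'joints': array([ 1.2958025 ,  0.68980395, -0.19452897,  1.56605632,  0.15729958,
        0.90251245, -0.21511218]), 'dq': array([ 1.34035549e-03, -2.76892851e-03, -5.43142707e-04, -5.81002626e-03,
        1.75073183e-03,  7.11024525e-05, -1.23032620e-03]), 'effort': array([-7.56635382e-04, -5.27862668e+01, -1.26820274e+00, -1.53585935e+01,
       -5.24390163e-02,  3.94064700e-03,  1.21215376e-04]), 'tcp_pos': array([ 189.78084603, -595.03445609,  260.09941879]), 'orientation': array([-1.33886337,  0.97961516, -0.97765954]), 'wrist_force': array([-0.36060796,  0.33432802,  0.27913314]), 'torque': array([-0.00807479,  0.01997979, -0.01483721]), 'finger_gap': 88.25054050102177}
```

View pics/scene0.png

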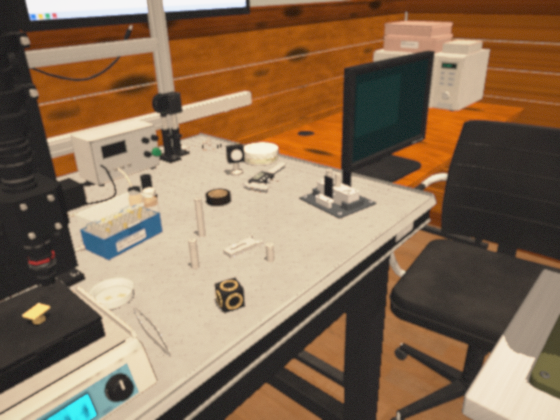

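View pics/side0.png

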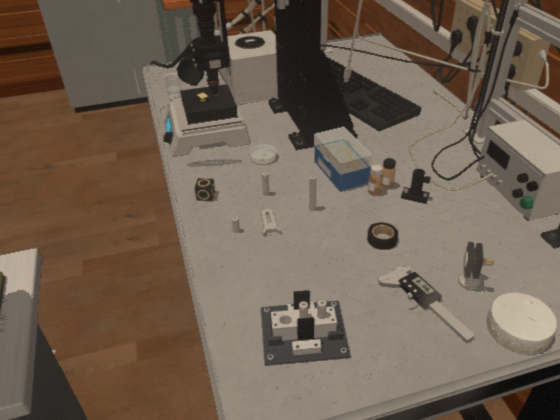

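```bash
python3 - <<'E'
from h import *
s=arm.sense(); print(R.from_rotvec(s['orientation']).as_matrix().round(3))
for n in ['scene','side','wrist']:
    p,d,c=load(n+'0'); P=cloud(d,c); z=P[...,2]
    print(n,(d>0).mean(), np.percentile(z[d>0],[5,25,50,75,95]))
E
```

```text
[[ 0.304 -0.001  0.953]
 [-0.953  0.001  0.304]
 [-0.001 -1.    -0.   ]]
scene 0.9959481292517007 [-8.50243728e+02 -8.98750244e+01  1.00141935e-01  1.01648388e+02
  3.09456000e+02]
side 0.9958333333333333 [-8.82962284e+02 -5.48453594e+02  1.52340595e-02  9.39916813e+00
  1.53395000e+02]
wrist 0.9959353741496598 [-882.12281574 -877.24027786 -383.75725913  288.05756015  339.4181222 ]
```

```bash
python3 - <<'E'
from h import *
for n,L in [('side',{'short':(236,225),'mid':(266,184),'long':(312,193),'blocktop':(303,322),'hole':(285,320),'dock':(268,355)}),('scene',{'short':(269,252),'mid':(194,254),'long':(199,218),'cass':(340,190)})]:
    p,d,c=load(n+'0'); P=cloud(d,c)
    for k,(u,v) in L.items(): print(n,k,P[v,u].round(1))
    def clus(c0,r,zlo,zhi):
        m=(np.hypot(P[...,0]-c0[0],P[...,1]-c0[1])<r)&(P[...,2]>zlo)&(P[...,2]<zhi)
        return P[m]
    for k in ['short','mid','long']:
        u,v=L[k]; Q=clus(P[v,u],18,8,100); 
        if len(Q): print(k,len(Q),Q.mean(0).round(1),Q.min(0).round(1),Q.max(0).round(1))
p,d,c=load('side0'); cv2.imwrite('pics/crop1.png',cv2.resize(p[270:380,230:380,::-1],None,fx=5,fy=5,interpolation=cv2.INTER_CUBIC))
P=cloud(d,c)
for zl,zh in [(3,12),(16,22),(32,38),(58,66)]:
    m=(P[...,2]>zl)&(P[...,2]<zh); m[:, :230]=0;m[:,380:]=0;m[:270]=0;m[380:]=0
    Q=P[m][:,:2].astype(np.float32)
    if len(Q)>3: print(zl,zh,len(Q),cv2.minAreaRect(Q), Q.mean(0))
E
```

```text
side short [495.2  83.2  18.7]
side mid [575.6 171.2  29.6]
side long [644.3  98.4  43.6]
side blocktop [ 530.7 -190.    56.9]
side hole [ 515.3 -153.1   23.5]
side dock [ 477.3 -195.1   11. ]
short 88 [493.8  85.5  22.1] [487.9  79.9   8.6] [500.3  95.5  32.2]
mid 134 [574.1 174.9  31.6] [568.1 170.3   8.2] [581.  184.9  52.1]
long 225 [645.  100.5  44.9] [639.7  96.1   8.3] [652.2 111.9  77.9]
scene short [491.4  93.5  18.9]
scene mid [571.1 180.4  26.5]
scene long [642.7 108.3  38.8]
scene cass [ 524.  -154.4   33.3]
short 115 [492.4  91.1  20.8] [487.6  81.7   8.4] [499.5  95.8  30.7]
mid 212 [572.3 180.2  31. ] [568.  172.4   8.1] [580.1 185.1  50.2]
long 261 [643.1 106.2  43.9] [638.4  97.8   8.3] [652.2 110.9  75.1]
3 12 2184 ((550.3408813476562, -147.73065185546875), (201.18991088867188, 235.02923583984375), 71.73106384277344) [ 532.6156  -182.53624]
16 22 764 ((538.8321533203125, -165.2299346923828), (86.3138656616211, 107.28563690185547), 77.29686737060547) [ 533.51587 -179.2351 ]
32 38 811 ((538.415771484375, -167.28671264648438), (53.264122009277344, 92.22649383544922), 77.60991668701172) [ 537.03455 -166.77536]
58 66 276 ((548.5756225585938, -167.666748046875), (56.610992431640625, 43.047950744628906), 78.62068176269531) [ 544.3812  -167.78564]
```

View pics/crop1.png

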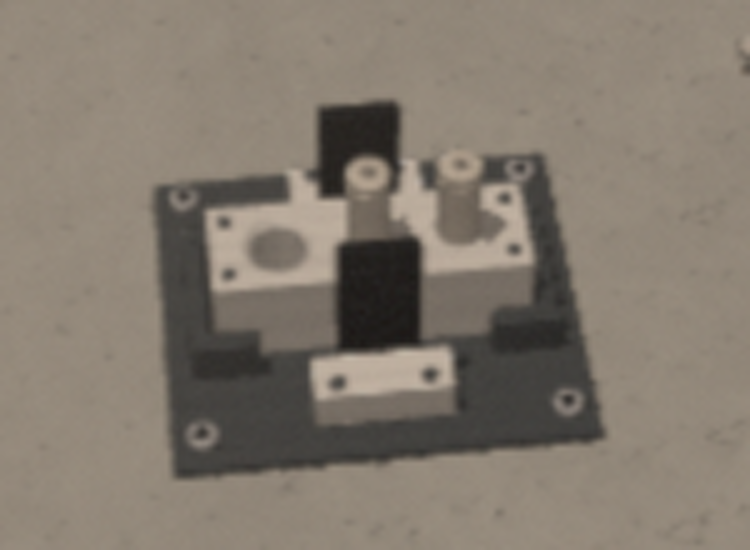

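```bash
python3 - <<'E'
from h import *
H={}
for n in ['scene','side','wrist']:
    p,d,c=load(n+'0'); P=cloud(d,c)
    for k,(u,v) in {'scene':{'mon':(390,120),'desk':(480,130),'chair':(500,180),'tr':(250,150),'box':(120,230),'black':(60,200),'greytable':(530,350)}}.get(n,{}).items(): print(k,P[v,u].round())
    Q=P[d>0]
    for x,y,z in Q:
        if 0<=x<900 and -800<=y<400 and -100<z<900:
            k=(int(x//100),int((y+800)//100)); H[k]=max(H.get(k,-999),z)
print('cols x 0..800; rows y')
for j in range(12): print(j*100-800,[int(H.get((i,j),-1)) for i in range(9)])
E
```

```text
mon [ 711. -697.   29.]
desk [ 519. -940.  -26.]
chair [ 426. -917. -168.]
tr [ 849. -231.   32.]
box [708. 223.  42.]
black [501. 386. 214.]
greytable [113.  44.  -1.]
cols x 0..800; rows y
-800 [-1, -1, -1, -1, -1, -1, 210, 210, -1]
-700 [-1, 300, 344, -1, -1, -1, 208, 210, -1]
-600 [-1, 343, 344, -1, -1, -1, -1, 210, -1]
-500 [-1, -1, -1, -1, -1, -1, -1, 210, -1]
-400 [-1, -1, -1, 6, 7, 9, 8, 10, 35]
-300 [-1, -1, -1, 2, 8, 22, 4, 34, 36]
-200 [-83, 3, -1, 3, 37, 65, 12, 64, 73]
-100 [13, 12, -1, 3, 3, 4, 4, 21, 4]
0 [15, 13, -1, 2, 32, 26, 77, 20, 63]
100 [13, 2, -1, 2, 35, 52, 76, 71, 62]
200 [-1, -1, -1, 3, 35, 17, 17, 287, 4]
300 [-1, -1, -1, 3, 228, 377, 300, 396, 80]
```

Emit:
{"name": "carry_out", "arguments": {"moves": "3.4 4.3 0 0 0; 3.4 4.3 0 -10 0; 3.4 4.3 0 -10 0; 3.4 4.3 0 -10 0; 3.4 4.3 0 0 0; 3.4 4.3 0 0 0; 3.4 4.3 0 0 0; 3.4 4.3 0 0 0; 3.4 4.3 0 0 0; 3.4 4.3 0 0 0", "squeeze": 20}}

```text
clock: 1.4
tcp_pos: [530.8, -163.9, 260.6]
orientation: [-1.1, 1.366, -1.366]
wrist_force: [0.2, -0.7, 0.4]
finger_gap: 44.0
```

```bash
python3 - <<'E'
from h import *
s=arm.sense(); print(s['clock'],s['tcp_pos'],s['dq'].round(3),s['finger_gap'],R.from_rotvec(s['orientation']).as_matrix().round(3))
p,d,c=snap('wrist','w1'); P=cloud(d,c)
s=arm.sense(); print(s['clock'],s['tcp_pos'],s['dq'].round(3))
for u,v in [(280,100),(280,200),(280,300),(280,400)]: print(P[v,u].round())
E
```

```text
1.4 [ 530.8383158  -163.88507886  260.62741699] [-0.772  0.18   0.066 -0.409 -0.046  0.224 -0.686] 44.02523331334087 [[-0.213 -0.     0.977]
 [-0.977 -0.    -0.213]
 [ 0.    -1.    -0.   ]]
1.45 [ 536.57711694 -154.69102924  260.57957803] [ 0.047 -0.015 -0.05   0.038 -0.006 -0.031  0.13 ]
[ 617. -185.    1.]
[ 513. -163.   14.]
[ 109.  -79. -511.]
[ 553. -169.  340.]
```

View pics/w1.png

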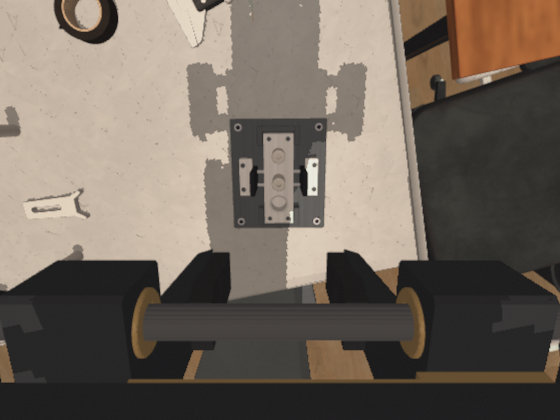

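```bash
cat >> h.py <<'E'
def rect(P,zl,zh,c0,r):
    m=(P[...,2]>zl)&(P[...,2]<zh)&(np.hypot(P[...,0]-c0[0],P[...,1]-c0[1])<r)
    n,l,st,ce=cv2.connectedComponentsWithStats(m.astype(np.uint8))
    k=1+np.argmax(st[1:,4]); Q=P[l==k][:,:2].astype(np.float32)
    return len(Q),cv2.minAreaRect(Q)
E
python3 - <<'E'
from h import *
s=arm.sense(); print(s['clock'],s['tcp_pos'])
p,d,c=snap('wrist','w2'); P=cloud(d,c)
s=arm.sense(); print(s['clock'],s['tcp_pos'],s['dq'].round(3))
print('block',rect(P,30,40,(538,-167),70))
print('dock',rect(P,-1+4,25,(538,-167),90))
print('dock2',rect(P,2.5,9,(538,-167),90))
m=(P[...,2]>56)&(np.hypot(P[...,0]-538,P[...,1]+167)<60)
n,l,st,ce=cv2.connectedComponentsWithStats(m.astype(np.uint8))
for k in range(1,n):
    Q=P[l==k]; print('top',len(Q),Q.mean(0).round(1),(Q.min(0)/2+Q.max(0)/2).round(1),ce[k].round(1))
cv2.imwrite('pics/crop2.png',cv2.resize(p[100:250,210:350,::-1],None,fx=5,fy=5,interpolation=cv2.INTER_CUBIC))
E
```

```text
1.45 [ 536.57711694 -154.69102924  260.57957803]
1.5 [ 534.33105539 -157.69538364  260.45141465] [ 0.074 -0.014  0.081  0.057  0.038  0.006  0.046]
block (2094, ((540.0535278320312, -165.9722442626953), (30.027252197265625, 91.90848541259766), 78.00320434570312))
dock (7023, ((539.9261474609375, -165.95602416992188), (104.07821655273438, 121.50345611572266), 78.0096206665039))
dock2 (5204, ((540.0006713867188, -166.2593536376953), (106.30558776855469, 121.683349609375), 77.75176239013672))
top 154 [ 565.8 -171.4   62.9] [ 565.7 -171.3   60.9] [290.6 160.6]
top 126 [ 545.9 -141.6   62.5] [ 545.5 -141.6   61. ] [264.  187.5]
top 140 [ 535.8 -190.3   62.3] [ 535.1 -190.4   60. ] [316.3 187.5]
top 151 [ 540.7 -165.9   62.7] [ 540.4 -165.8   61. ] [290.1 187.7]
top 68902 [ 557.4 -163.5  323. ] [ 548.8 -167.   291.6] [299.9 345.5]
top 3 [ 573.4 -118.7  328.6] [ 573.4 -118.7  328.6] [ 49.7 323. ]
top 1 [ 570.1 -116.6  329.6] [ 570.1 -116.6  329.6] [ 42. 343.]
top 1 [ 568.7 -115.5  328.8] [ 568.7 -115.5  328.8] [ 42. 348.]
top 1 [ 567.7 -115.1  328.9] [ 567.7 -115.1  328.9] [ 42. 353.]
top 1 [ 566.4 -114.4  329.1] [ 566.4 -114.4  329.1] [ 40. 360.]
top 1 [ 564.2 -113.1  328.6] [ 564.2 -113.1  328.6] [ 40. 369.]
top 1 [ 562.6 -112.4  328.5] [ 562.6 -112.4  328.5] [ 40. 376.]
top 1 [ 568.3 -115.2  337.5] [ 568.3 -115.2  337.5] [  7. 383.]
top 1 [ 568.1 -115.1  337.7] [ 568.1 -115.1  337.7] [  6. 385.]
```

View pics/crop2.png

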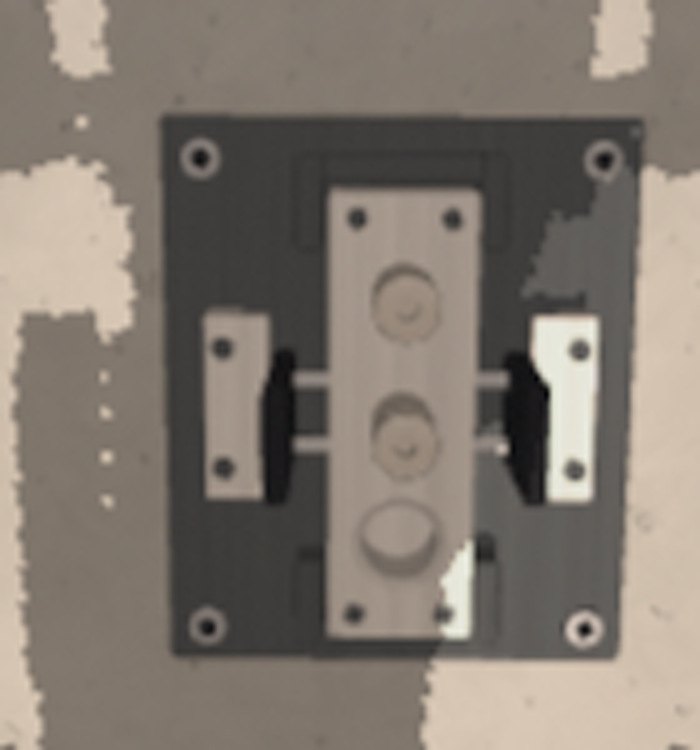

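Emit:
{"name": "carry_out", "arguments": {"moves": "0.6 5 0 0 0; 0.6 5 0 0 0; 0.6 5 0 0 0; 0.6 5 0 0 0; 0.6 5 0 0 0; 0.6 5 0 0 0; 0.5 4.2 0 0 0; 0 0 0 0 0; 0 0 0 0 0; 0 0 0 0 0"}}

```text
clock: 2.75
tcp_pos: [571.1, 174.3, 260.7]
orientation: [-1.099, 1.367, -1.369]
wrist_force: [-0.5, 0.2, 0.1]
finger_gap: 44.2
```

```bash
python3 - <<'E'
from h import *
s=arm.sense(); print(s['clock'],s['tcp_pos'],s['dq'].round(3),s['orientation'])
p,d,c=snap('wrist','w3'); P=cloud(d,c)
s=arm.sense(); print(s['clock'],s['tcp_pos'])
for nm,zl,c0 in [('mid',45,(573,177)),('short',25,(493,88)),('long',70,(644,103))]:
    m=(P[...,2]>zl)&(P[...,2]<zl+12)&(np.hypot(P[...,0]-c0[0],P[...,1]-c0[1])<25)
    Q=P[m]
    if len(Q): print(nm,len(Q),Q.mean(0).round(1),(Q.min(0)/2+Q.max(0)/2).round(1),cv2.minEnclosingCircle(Q[:,:2].astype(np.float32)))
E
```

```text
2.75 [571.07279474 174.2585724  260.73592666] [ 0.002 -0.001 -0.003 -0.004 -0.003  0.001 -0.002] [-1.09941706  1.36714685 -1.36881524]
2.8 [571.11438652 174.51155836 260.78843526]
mid 131 [577.7 177.5  50.2] [577.4 177.7  48.6] ((577.2974243164062, 177.64939880371094), 6.35344934463501)
short 123 [497.3  88.8  29.7] [496.8  88.3  28.9] ((496.6044006347656, 88.56559753417969), 6.458853721618652)
long 188 [648.2 103.8  75.3] [648.3 103.5  74. ] ((648.4331665039062, 103.49351501464844), 6.452345848083496)
```

Emit:
{"name": "carry_out", "arguments": {"moves": "0.4 0.3 -4 0 0; 0 0 -5 0 0; 0 0 -5 0 0; 0 0 -4 0 0; 0 0 -3.2 0 0; 0 0 0 0 0; 0 0 0 0 0"}}

```text
clock: 3.68
tcp_pos: [575.9, 179.1, 49.9]
orientation: [-1.098, 1.365, -1.367]
wrist_force: [0.1, 0.7, -0.4]
finger_gap: 44.2
```

```bash
python3 - <<'E'
from h import *
s=arm.sense(); print(s['clock'],s['tcp_pos'],s['wrist_force'])
p,d,c=snap('side','s1'); q,_,_=snap('wrist','w4')
a=cv2.resize(p[130:250,200:340,::-1],(560,480),interpolation=cv2.INTER_CUBIC)
b=cv2.resize(q[200:360,180:400,::-1],(240,175))
o=np.zeros((480,800,3),np.uint8);o[:,:560]=a;o[:175,560:]=b;cv2.imwrite('pics/g1.png',o)
E
```

```text
3.675 [575.92258136 179.0908618   49.94535607] [ 0.13907194  0.69466184 -0.4422911 ]
```

View pics/g1.png

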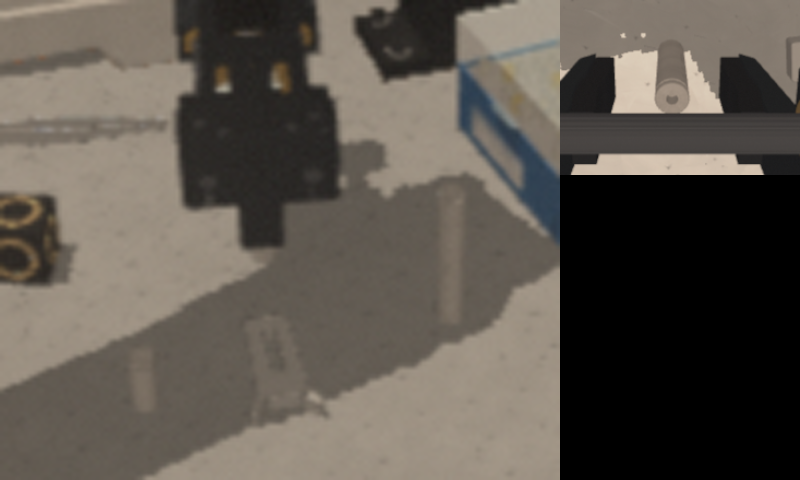

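Emit:
{"name": "carry_out", "arguments": {"moves": "0 0 0 0 -0.4; 0 0 0 0 -0.6; 0 0 0 0 -1; 0 0 0 0 -1; 0 0 0 0 -1; 0 0 0 0 -1", "squeeze": 20}}

```text
clock: 4.53
tcp_pos: [575.1, 179.6, 48.9]
orientation: [-1.1, 1.365, -1.366]
wrist_force: [-0.5, -1.0, 2.8]
finger_gap: 11.8
```

Emit:
{"name": "carry_out", "arguments": {"moves": "0 0 3 0 -1; 0 0 4 0 -1; 0 0 4 0 -1; 0 0 0 0 -1; 0 0 0 0 -1; 0 0 0 0 -1"}}

```text
clock: 5.28
tcp_pos: [573.9, 179.3, 157.2]
orientation: [-1.103, 1.367, -1.365]
wrist_force: [0.4, -0.4, -0.2]
finger_gap: 12.0
```

Emit:
{"name": "carry_out", "arguments": {"moves": "-0.9 -4.8 0 0 -1; -0.9 -4.8 0 0 -1; -0.9 -4.8 0 0 -1; -0.9 -4.8 0 0 -1; -0.9 -4.8 0 0 -1; -0.9 -4.8 0 0 -1; -0.6 -4.9 0 0 -1; 0 0 -3 0 -1; 0 0 0 0 -1; 0 0 0 0 -1"}}

```text
clock: 6.52
tcp_pos: [515.1, -156.4, 128.6]
orientation: [-1.101, 1.365, -1.364]
wrist_force: [0.7, -0.2, -0.9]
finger_gap: 11.9
```

Emit:
{"name": "carry_out", "arguments": {"moves": "0 0 0 0 -1; 0 0 0 0 -1"}}

```text
clock: 6.78
tcp_pos: [515.4, -157.0, 129.4]
orientation: [-1.1, 1.364, -1.365]
wrist_force: [-0.2, 0.2, -0.6]
finger_gap: 12.1
```

```bash
python3 - <<'E'
from h import *
s=arm.sense(); print(s['clock'],s['tcp_pos'],s['orientation'])
T=s['tcp_pos']
q,d,c=snap('wrist','w5'); P=cloud(d,c)
m=(np.abs(P[...,0]-T[0])<14)&(np.abs(P[...,1]-T[1])<14)&(P[...,2]>70)&(P[...,2]<140)
Q=P[m]; print('wrist post pts',len(Q)); 
for z in range(75,135,5):
    A=Q[(Q[:,2]>z)&(Q[:,2]<z+5)]
    if len(A)>3: print(z,len(A),A.min(0).round(1),A.max(0).round(1))
print('block',rect(P,30,40,(538,-167),70))
p,d2,c2=snap('side','s2'); P=cloud(d2,c2)
m=(np.abs(P[...,0]-T[0])<25)&(np.abs(P[...,1]-T[1])<25)&(P[...,2]>65)&(P[...,2]<125)
Q=P[m]
for z in range(65,125,5):
    A=Q[(Q[:,2]>z)&(Q[:,2]<z+5)]
    if len(A)>3: print('side',z,len(A),A.min(0).round(1),A.max(0).round(1))
print('block',rect(P,32,38,(538,-167),70))
a=cv2.resize(p[240:360,230:370,::-1],(560,480),interpolation=cv2.INTER_CUBIC)
b=cv2.resize(q[130:360,200:360,::-1],(240,345))
o=np.zeros((480,800,3),np.uint8);o[:,:560]=a;o[:345,560:]=b;cv2.imwrite('pics/g2.png',o)
E
```

```text
6.775 [ 515.44765508 -156.96349493  129.35622235] [-1.09966613  1.36405758 -1.36549186]
wrist post pts 3325
80 40 [ 518.4 -163.9   81.1] [ 524.4 -152.2   85. ]
85 76 [ 518.2 -163.9   85. ] [ 524.5 -152.4   90. ]
90 76 [ 518.7 -163.7   90.1] [ 524.5 -151.6   95. ]
95 88 [ 519.  -163.6   95.1] [ 524.6 -152.1   99.9]
100 94 [ 519.1 -163.5  100. ] [ 524.7 -151.5  104.9]
105 160 [ 519.5 -170.6  105. ] [ 529.2 -143.7  110. ]
110 291 [ 518.5 -171.   110. ] [ 529.4 -143.1  114.9]
115 315 [ 505.3 -170.9  115. ] [ 529.4 -143.   120. ]
120 356 [ 511.  -170.9  120.1] [ 529.3 -143.   125. ]
125 547 [ 509.1 -170.9  125. ] [ 529.4 -143.   130. ]
130 1026 [ 510.3 -170.9  130. ] [ 529.4 -143.   135. ]
block (4807, ((539.924560546875, -165.98699951171875), (30.11863899230957, 92.07671356201172), 77.9980239868164))
block (406, ((513.5266723632812, -160.1089630126953), (32.72240447998047, 40.47782516479492), 78.87590026855469))
```

View pics/g2.png

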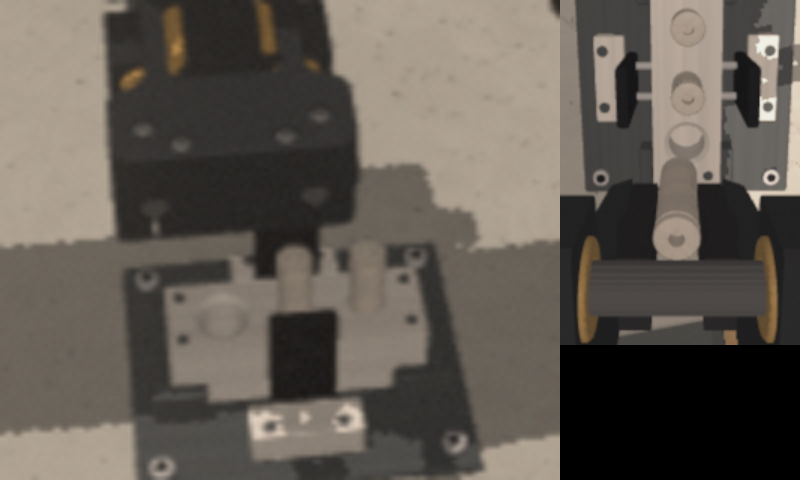

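```bash
python3 - <<'E'
from h import *
from scipy.optimize import least_squares
q,d,c=load('w5'); P=cloud(d,c)
def fit(c0,zl,zh):
    m=(np.hypot(P[...,0]-c0[0],P[...,1]-c0[1])<11)&(P[...,2]>zl)&(P[...,2]<zh)
    Q=P[m]; r=least_squares(lambda x:np.hypot(Q[:,0]-x[0],Q[:,1]-x[1])-6.3,[Q[:,0].mean()-3,Q[:,1].mean()],loss='soft_l1'); return len(Q),r.x.round(2)
print('held',fit((518,-158),80,92),fit((518,-158),92,103))
print('fixed', fit((540,-166),40,58),fit((565.5,-171.3),40,58))
for c0 in [(540,-166),(565.5,-171.3)]:
    m=(np.hypot(P[...,0]-c0[0],P[...,1]-c0[1])<9)&(P[...,2]>60); Q=P[m]; print(cv2.minEnclosingCircle(Q[:,:2].astype(np.float32)))
E
```

```text
held (149, array([ 517.96, -157.55])) (187, array([ 517.94, -157.36]))
fixed (111, array([ 540.14, -166.07])) (43, array([ 567.37, -166.24]))
((539.9696044921875, -165.9988250732422), 8.98841667175293)
((565.39501953125, -171.3413848876953), 6.350444316864014)
```

Emit:
{"name": "carry_out", "arguments": {"moves": "-0.32 -0.3 0 0 -1; 0 0 -1.5 0 -1; 0 0 -1.7 0 -1; 0 0 0 0 -1; 0 0 0 0 -1; 0 0 0 0 -1"}}

```text
clock: 7.62
tcp_pos: [512.1, -160.5, 97.0]
orientation: [-1.099, 1.365, -1.366]
wrist_force: [0.8, -0.7, -0.1]
finger_gap: 12.0
```

```bash
python3 - <<'E'
from h import *
from scipy.optimize import least_squares
s=arm.sense(); print(s['clock'],s['tcp_pos'],s['wrist_force'])
def fit(P,c0,zl,zh):
    m=(np.hypot(P[...,0]-c0[0],P[...,1]-c0[1])<11)&(P[...,2]>zl)&(P[...,2]<zh)
    Q=P[m]; r=least_squares(lambda x:np.hypot(Q[:,0]-x[0],Q[:,1]-x[1])-6.3,[c0[0],c0[1]],loss='soft_l1'); return len(Q),Q[:,2].min().round(1),r.x.round(2)
q,d,c=snap('wrist','w6'); P=cloud(d,c)
print('held',fit(P,(514.7,-160.5),43,55),fit(P,(514.7,-160.5),55,70)); print('block',rect(P,30,40,(538,-167),70))
Q=P[(np.hypot(P[...,0]-565.4,P[...,1]+171.3)<9)&(P[...,2]>60)];print(cv2.minEnclosingCircle(Q[:,:2].astype(np.float32)))
p,d2,c2=snap('side','s3'); P=cloud(d2,c2)
print('side held',fit(P,(513,-161),43,60),'mid fixed ',fit(P,(538.4,-167),45,58),'third',fit(P,(564,-172.5),40,58))
a=cv2.resize(p[260:360,240:360,::-1],(560,467),interpolation=cv2.INTER_CUBIC)
b=cv2.resize(q[130:360,200:360,::-1],(240,345))
o=np.zeros((480,800,3),np.uint8);o[:467,:560]=a;o[:345,560:]=b;cv2.imwrite('pics/g3.png',o)
E
```

```text
7.625 [ 512.07831781 -160.46466057   97.00031353] [ 0.7543381  -0.65095636 -0.12324028]
held (81, np.float64(49.2), array([ 514.46, -161.14])) (247, np.float64(55.0), array([ 514.49, -160.97]))
block (6018, ((544.3413696289062, -166.8634490966797), (30.16352081298828, 82.89034271240234), 77.9839096069336))
((565.39794921875, -171.428955078125), 6.340860366821289)Traceback (most recent call last):
  File "<stdin>", line 11, in <module>
  File "<stdin>", line 6, in fit
    return umr_minimum(a, axis, None, out, keepdims, initial, where)
ValueError: zero-size array to reduction operation minimum which has no identity
```

Emit:
{"name": "carry_out", "arguments": {"moves": "0 0.04 -0.8 0 -1; 0 0 -0.6 0 -1; 0 0 -0.6 0 -1; 0 0 0 0 -1"}}

```text
clock: 8.22
tcp_pos: [511.4, -159.9, 76.1]
orientation: [-1.101, 1.367, -1.365]
wrist_force: [-0.1, 0.6, -1.5]
finger_gap: 12.1
```

Emit:
{"name": "carry_out", "arguments": {"moves": "0 0 -0.5 0 -1; 0 0 -0.5 0 -1; 0 0 -0.3 0 -1; 0 0 0 0 -1; 0 0 0 0 -1"}}

```text
clock: 8.85
tcp_pos: [511.8, -160.1, 63.8]
orientation: [-1.1, 1.365, -1.366]
wrist_force: [-0.3, -0.5, -1.1]
finger_gap: 12.1
```

Emit:
{"name": "carry_out", "arguments": {"moves": "0 0 0 0 -0.6; 0 0 0 0 -0.4; 0 0 0 0 -0.4; 0 0 0 0 -0.4; 0 0 3 0 -0.4; 0 0 5 0 -0.4; 0 0 5 0 0.7; 0 0 2 0 0.7; 0 0 0 0 0.7; 0 0 0 0 0.7"}}

```text
clock: 10.1
tcp_pos: [511.0, -159.9, 212.7]
orientation: [-1.101, 1.367, -1.365]
wrist_force: [0.8, -0.5, 0.9]
finger_gap: 64.3
```

```bash
python3 - <<'E'
from h import *
s=arm.sense(); print(s['clock'],s['tcp_pos'],s['wrist_force'],s['orientation'])
q,d,c=snap('wrist','w7'); P=cloud(d,c)
print('block',rect(P,30,40,(538,-167),70))
m=(P[...,2]>50)&(P[...,2]<70)&(np.hypot(P[...,0]-540,P[...,1]+166)<60)
n,l,st,ce=cv2.connectedComponentsWithStats(m.astype(np.uint8))
for k in range(1,n):
    Q=P[l==k]; print('top',len(Q),np.percentile(Q[:,2],80).round(1),(Q.min(0)/2+Q.max(0)/2).round(1),ce[k].round(1))
p,d2,c2=snap('side','s4')
a=cv2.resize(p[260:360,240:360,::-1],(500,417),interpolation=cv2.INTER_CUBIC)
b=cv2.resize(q[80:360,180:380,::-1],(300,420))
o=np.zeros((420,800,3),np.uint8);o[:417,:500]=a;o[:,500:]=b;cv2.imwrite('pics/g4.png',o)
E
```

```text
10.1 [ 511.03774566 -159.8834298   212.73128421] [ 0.78515557 -0.52649111  0.94619062] [-1.10119966  1.36719585 -1.36462038]
block (2830, ((539.8807373046875, -165.85572814941406), (30.023967742919922, 91.84104919433594), 77.7707290649414))
top 216 64.1 [ 565.5 -171.4   60.9] [277.5 135.2]
top 214 63.0 [ 545.2 -141.7   57.6] [247.1 168.1]
top 228 63.0 [ 535.2 -190.4   57.8] [308.4 166.9]
top 220 64.2 [ 540.2 -166.    58. ] [277.7 167.8]
top 228 64.1 [ 514.7 -160.3   57.8] [277.5 199.3]
```

View pics/g4.png

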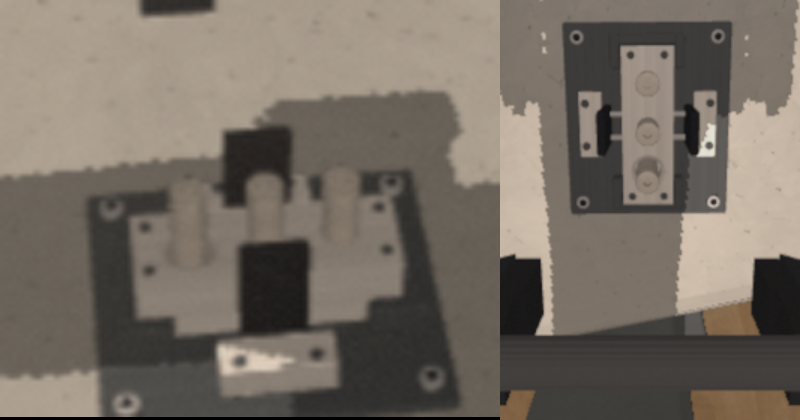

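Emit:
{"name": "carry_out", "arguments": {"moves": "2.75 -0.56 0 0 0.8; 0 0 -4 0 0.8; 0 0 -4 0 0.8; 0 0 -3.4 0 0.8; 0 0 0 0 0.8; 0 0 0 0 0.8", "squeeze": 25}}

```text
clock: 10.95
tcp_pos: [539.6, -165.7, 100.1]
orientation: [-1.1, 1.365, -1.366]
wrist_force: [-0.3, 0.1, -0.3]
finger_gap: 79.1
```

Emit:
{"name": "carry_out", "arguments": {"moves": "0 0 -2 0 0.8; 0 0 -2 0 0.8; 0 0 -1 0 0.8; 0 0 0 0 0.8; 0 0 0 0 0.4; 0 0 0 0 0.2; 0 0 0 0 0; 0 0 0 0 -1; 0 0 0 0 -1; 0 0 0 0 -1"}}

```text
clock: 12.2
tcp_pos: [539.5, -166.2, 50.3]
orientation: [-1.1, 1.365, -1.367]
wrist_force: [-0.1, -0.1, 4.5]
finger_gap: 39.3
```

Emit:
{"name": "carry_out", "arguments": {"moves": "0 0 0 0 -1; 0 0 0.5 0 -1; 0 0 1 0 -1; 0 0 1 0 -1; 0 0 1 0 -1; 0 0 1.5 0 -1; 0 0 0 0 -1"}}

```text
clock: 13.08
tcp_pos: [540.2, -166.0, 101.2]
orientation: [-1.098, 1.363, -1.367]
wrist_force: [-0.0, 0.1, -3.9]
finger_gap: 39.7
```

Emit:
{"name": "carry_out", "arguments": {"moves": "0 0 1.5 0 -1; 0 0 2 0 -1; 0 0 2 0 -1; 0 0 1.5 0 -1; 0 0 1 0 -1; 0 0 0.5 0 -1; 0 0 0 0 -1; 0 0 0 0 -1; 0 0 0 0 -1; 0 0 0 0 -1"}}

```text
clock: 14.32
tcp_pos: [539.1, -165.6, 184.4]
orientation: [-1.1, 1.366, -1.365]
wrist_force: [0.2, -0.5, -3.6]
finger_gap: 39.2
```

```bash
python3 - <<'E'
from h import *
s=arm.sense(); print(s['clock'],s['tcp_pos'],s['wrist_force'],s['finger_gap'],abs(s['dq']).max())
q,d,c=snap('wrist','w8'); p,d2,c2=snap('side','s5'); r,d3,c3=snap('scene','c5')
P=cloud(d3,c3); m=(np.hypot(P[...,0]-540,P[...,1]+166)<60)&(P[...,2]>100)&(P[...,2]<230); Q=P[m]; print(len(Q),Q.min(0),Q.max(0))
for nm,c0 in [('short',(493,90)),('long',(643,105))]:
    Q=P[(np.hypot(P[...,0]-c0[0],P[...,1]-c0[1])<18)&(P[...,2]>8)&(P[...,2]<100)]; print(nm,len(Q),Q.mean(0).round(1),Q.max(0).round(1))
rs=lambda a,w,h:cv2.resize(a[:,:,::-1],(w,h),interpolation=cv2.INTER_CUBIC)
o=np.zeros((600,800,3),np.uint8);o[:300,:400]=rs(p[200:350,220:420],400,300);o[:300,400:]=rs(q[100:400,80:480],400,300);o[300:,:400]=rs(r[110:260,250:450],400,300)
cv2.imwrite('pics/g5.png',o)
E
```

```text
14.325 [ 539.14273779 -165.59595903  184.43935375] [ 0.23055892 -0.51853423 -3.61679174] 39.18447371581079 0.0022133086507420243
1713 [ 489.33211932 -210.59092392  137.75425391] [ 585.49315201 -110.42696665  229.99644131]
short 117 [492.3  91.2  20.9] [500.1  95.7  31.2]
long 265 [643.2 106.2  43.6] [651.1 111.   75.6]
```

View pics/g5.png

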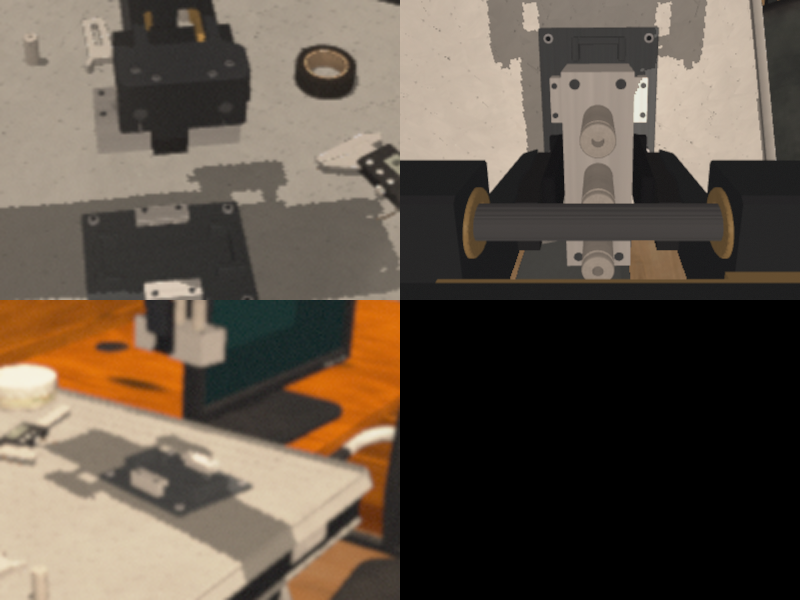

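```bash
python3 -c "
from h import *
print(arm.hand_in())"
```

```text
the job is handed in; nothing more can be done
None
```

I put the 50 mm post in the empty hole, pinched both catches with 25 N, lifted the cassette straight out of the dock and handed the job in while holding it. `hand_in()` gives no verdict, so whether it passes is not confirmed.

**Post in the hole:** After I let go, the wrist camera showed the post at (514.7, −160.3) mm, with the hole at about (514.5, −160.6). Its top was at 64.1 mm, level with the two fixed posts (64.1 and 64.2), and the cassette had not moved in the dock.

**Final hold, 14.3 s on the clock:**
- The underside is about 138 mm above the worktop. The cassette looks level in the side and scene pictures, with three posts in the block.
- The finger opening read 39.2 mm, against 41 mm for fully pressed catches. The gripper also read about 0.6 mm low on the post, so I take both catches as fully pressed; I did not measure each one separately.
- The wrist force was −3.6 N, which fits the roughly 0.4 kg weight, and the arm was still.
- The short and long posts were upright and within 1 mm of where they started, in the scene camera.

**Disagreement:** The wrist camera put the loose posts about 3 mm further out in x than the two fixed cameras. I aligned the post with the hole in the wrist camera alone, so the error largely cancelled.

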